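# Show the label of a sample plate over the protocol sheets

### The arm

A 6-joint arm with a two-finger parallel gripper is mounted at the origin on a cart in front of the work surface, level with it; the furniture and walls round the work are solid. World frame = base frame: x ahead of the robot, y to its left, z up, the work surface at z = 0. Lengths are in m, angles in degrees, forces in N, time in s.
With the tool pointing down it reaches from about 0.4 to 0.825 m from the base axis. Payload 7 kg.
Tool frame: the origin (TCP) lies midway between the tips of the shut fingers; the grasp point (between the pads) lies 19 mm behind it (ctrl.hold_point_z is the distance from the TCP to the grasp point, in m); z points along the fingers, x is the direction in which the jaws open and shut, and the axes are right-handed (so a half turn about z gives the same grasp; the last joint's range is limited). The gripper opens to 88 mm and grips with 3 to 60 N. Pads are 19 mm wide; open, the fingers measure 130 mm over their backs; the gripper's body (78 mm by 193 mm) begins 47 mm behind the grasp point.
Start: joints at [86.35, 20.546, 0.682, 0, -70.136, -16.507], TCP at [0.233, 0.634, 0.187] pointing down, gripper open.
Joint ranges: [-176.03, 176.03], [-82.01, 121.73], [-58.28, 71.71], [-173.87, 95.51], [-174.79, -0.11], [-173.66, 173.66]. Speed limits (degrees/s): [136.94, 136.94, 172.46, 180, 180, 180].

### API

Orientations are given as [roll, pitch, yaw] about the fixed x, y, z axes, in that order (R = Rz(yaw) Ry(pitch) Rx(roll)).
In Python, from plant import ctrl gives the robot as it stands.
- The arm moves only by the tool apply_moves, never from a script. Its argument "motion" is a list of rows, each a list of 2 entries, a list of its own where there are three numbers: the shift along the world's x, y, z in cm, then the turn about the world's z in degrees. In form: [[[tx, ty, tz], roll], ...]. A call has 1 to 10 rows; each row is the pose to reach, as a shift and turn from the pose commanded when the call began; what a row does not reach only later rows make up. A row lasts 1/10 s, in which the tool goes at most 50 mm and 8.59 degrees, less where a joint would pass 70% of its speed; a pose out of reach is approached as far as the arm can. A call with a gripper value outside its range is refused whole. "hand" is the finger opening in cm, from 0 to 8.76, set as the call begins (left out, the last holds). The fingers move at their own pace and stop on an object; the grip force is fixed at half the most. Time passes only in rows, so rows that repeat a pose let the fingers close. It gives the time, the measured TCP pose, the force and the opening at its end, in the units of the state.
- ctrl.get_obs(): the state, without advancing time (a new reading comes with each control period).
- ctrl.snapshot(name): name is "scene" or "side" or "wrist"; returns (picture, depth): 400x640x3 uint8, blue, green, red; 400x640 float32, m along the optical axis (not along the pixel's ray), 0 where there is no reading.
- ctrl.camera_model(name): a dict with "fx", "fy", "cx", "cy" (pixels), "k1" (the pictures are not rectified: a ray, as slopes to the right and down, at radius r is drawn at 1 + k1 r^2 times it, then the intrinsics apply), "cam_to_world" (4x4, takes a point from camera to world coordinates); the wrist camera has in their place "tool_from_camera" (4x4, takes a point from camera to tool coordinates, whose origin is the TCP and whose axes are the tool frame's). Camera axes: x right, y down, z forward; pixel columns grow to the right and rows downward; lengths in m; the calibration is good to about 2 mm. A picture is of the moment at which its call begins: read the wrist's pose just before it. camera_model takes no time and is no camera call.
- ctrl.close_job(): hands the job in, once; it reports no verdict.
The state is a dict: "clock": time; "joint_pos": joint angles; "qvel": joint speeds; "tau": joint torques, N m; "tool_pos": TCP position; "orientation": TCP orientation; "force": force on the tool from outside, world axes, zero at the start; "moment": the same for the moment, N m; "opening": finger opening in m.
Only numpy, scipy, OpenCV 4.12 (cv2) and the standard library are available. Lean on these libraries where they do the work, as an engineer would, in place of code of your own. Each camera call takes 0.05 s, during which the arm holds its last target.

### The job

Take the lid off the slide box and set it down the right way up beside the box. Then take the plate out of the left-hand slot (left as the robot sees it), gripping it by its plain clear end so that the frosted end, the one with the small corner notch, stays free, and hold it up over the middle of the protocol sheets, at least a hand's breadth above them, tipped so that its label face looks upward at 45 degrees or flatter. Finish still holding it there; leave the other plate in its slot and leave the small things lying about where they are.

Things in the scene. Friction and masses are not known exactly. Their poses are not given: they have to be found in the camera images.
- slide_box: Black fixed base of the slide box: slab 108 (x) x 104 (y) x 8 mm, with a low rim and ribs up to 22 mm above the table. Two slots run along its x axis, 34 mm to either side of the centre. Origin: centre of the underside on the table, z up; yaw within 0.4 rad of the world's, so +y is the robot's left.
- slot_left (a point): Centre of the floor of the left-hand slot (box frame: y=+34 mm, z=8 mm). Slot 83 x 9.6 mm, 14 mm deep; a plate stands in it with about 1 mm of play a side and lifts straight out.
- slot_right (a point): Centre of the floor of the right-hand slot (box frame: y=-34 mm, z=8 mm), the same size.
- lid: Grey loose hood lid 99 (x) x 95.6 (y) x 62 mm, open below, 150 g, standing on the base slab 8 mm above the table, hiding the plates (tops 62 mm above the table; raise it 60 mm before moving sideways). Origin: centre of its lower edge, z up. On top a black round knob: head 26 mm across, 72 to 90 mm above the origin, neck 16 mm across below it.
- plate_a: Sample plate 80 (x) x 8 (y) x 54 mm (z), 45 g, on its long edge in either slot. Origin: bottom edge centre, z up. End x=+12..+40 mm frosted white, with an 11 mm square notch in its upper corner; x=-40..+12 clear. Label on the +y face of the frosted end: seen face on, the label side has the notch at upper left, the back at upper right. The two plates are alike, turned opposite ways.
- plate_b: Sample plate 80 (x) x 8 (y) x 54 mm (z), 45 g, on its long edge in either slot. Origin: bottom edge centre, z up. End x=+12..+40 mm frosted white, with an 11 mm square notch in its upper corner; x=-40..+12 clear. Label on the +y face of the frosted end: seen face on, the label side has the notch at upper left, the back at upper right. The two plates are alike, turned opposite ways.
- papers: Stack of protocol sheets lying flat, fixed, about 264 mm (along the robot's x) x 316 mm (along y) x 12 mm thick, turned by up to 0.15 rad. Origin: centre of the underside; its own x axis is the long side. A slotted weight lies on its left part.
- stopwatch: Round stopwatch 76 x 53 x 14 mm lying on the table; bystander. Origin: centre of the underside.
- compass: Round pocket compass 48 mm across, 12 mm high; bystander. Origin: centre of the underside.
- spirit_level: Small spirit level 14 x 80 x 14 mm; bystander. Origin: centre of the underside.
- bnc_adapter: Coaxial adapter 22 x 54 x 16 mm; bystander. Origin: centre of the underside.
- slot_weight: Round slotted weight 32 mm across, 14 mm high, on the papers; bystander. Origin: centre of the underside.
- marker: Marker pen 17 x 135 x 16 mm, on the table at the back; bystander. Origin: centre of the underside.
Mind the look-alikes: they are no part of the job. Several things have the shape of the lid; the one meant has the colours described above.

How it is judged:
By the outcome, as a careful person would: the job done as asked, in the order asked, and still so for the second after the job is handed in, while the arm keeps its last pose, push and grip.
It also fails if it takes over 48 s, if anything falls off the work surface, if the arm or the gripper's body presses on something with over 40 N, if the wrist force passes 120 N, or if a joint passes its speed limit or range.

## Working session

There is one attempt and no reset: what is moved stays moved. The work goes in short steps, Python scripts to look and compute and a tool call to move; the robot and the scene stay as the last step left them, time stands still between calls to the robot, and variables do not carry over. Pictures are saved under pics/ and viewed, and the job is handed in when it is done.

Besides the shell and the picture viewer there is one more tool, called as name(argument=value, ...), one argument or row to a line, values as JSON. apply_moves: Moves the arm, as the interface text tells. Its arguments: {"type":"object","properties":{"motion":{"type":"array"},"hand":{"type":"number"}},"required":["motion"]}

```bash
ls; mkdir -p pics
cat > h.py <<'E'
import numpy as np,cv2
from plant import ctrl
from scipy.spatial.transform import Rotation as R
def tool():
    o=ctrl.get_obs();T=np.eye(4);T[:3,3]=o['tool_pos'];T[:3,:3]=R.from_euler('xyz',o['orientation'],degrees=True).as_matrix();return T
def snap(n,f):
    T=tool();p,d=ctrl.snapshot(n);m=ctrl.camera_model(n)
    C=np.array(m['cam_to_world']) if n!='wrist' else T@np.array(m['tool_from_camera'])
    cv2.imwrite(f'pics/{f}.png',p);np.savez(f'pics/{f}.npz',p=p,d=d,C=C,k=[m['fx'],m['fy'],m['cx'],m['cy'],m['k1']]);return p,d
class V:
    def __init__(s,f):
        z=np.load(f'pics/{f}.npz');s.p=z['p'];s.d=z['d'];s.C=z['C'];fx,fy,cx,cy,k1=z['k'];s.K=np.array([[fx,0,cx],[0,fy,cy],[0,0,1.]]);s.D=np.array([k1,0,0,0.])
    def slopes(s,uv): return cv2.undistortPoints(np.asarray(uv,float).reshape(-1,1,2),s.K,s.D)[:,0]
    def plane(s,uv,z):
        a=s.slopes(uv);r=np.c_[a,np.ones(len(a))]@s.C[:3,:3].T;o=s.C[:3,3];return o+r*((z-o[2])/r[:,2])[:,None]
    def pt(s,uv):
        uv=np.asarray(uv).reshape(-1,2);a=s.slopes(uv);d=s.d[uv[:,1].astype(int),uv[:,0].astype(int)]
        return (np.c_[a,np.ones(len(a))]*d[:,None])@s.C[:3,:3].T+s.C[:3,3]
    def cloud(s):
        v,u=np.mgrid[:400,:640];P=s.pt(np.c_[u.ravel(),v.ravel()]).reshape(400,640,3);P[s.d==0]=np.nan;return P
    def proj(s,X):
        X=np.asarray(X,float).reshape(-1,3);W=np.linalg.inv(s.C);return cv2.projectPoints(X,cv2.Rodrigues(W[:3,:3])[0],W[:3,3],s.K,s.D)[0][:,0]
E
python3 - <<'E'
from h import *
print(ctrl.get_obs())
for n in('scene','side','wrist'): snap(n,n+'0'); print(n,ctrl.camera_model(n))
E
```

```text
pics
{'clock': 0.0, 'joint_pos': array([ 8.63487400e+01,  2.05890813e+01,  6.32471316e-01, -2.15612900e-02,
       -7.01352806e+01, -1.65060838e+01]), 'qvel': array([ 0.11005926,  0.00222079,  0.02398416, -0.01907161, -0.02628076,
        0.03061987]), 'tau': array([ 3.44524378e-04, -5.82717204e+01,  2.93068331e+01,  6.99758783e+00,
        6.90480927e-03, -1.58240578e-04]), 'tool_pos': array([0.23244277, 0.63311065, 0.18643488]), 'orientation': array([-1.79993323e+02, -9.38631145e-02, -1.10164692e+02]), 'force': array([ 0.05575557, -0.52047711, -0.43598239]), 'moment': array([ 0.06105025, -0.00710052, -0.02260782]), 'opening': 0.08775081023337114}
scene {'fx': 429.4480386110244, 'fy': 429.4480386110244, 'cx': 326.51598468453835, 'cy': 201.42713477568, 'k1': -0.07843327954990917, 'cam_to_world': array([[ 0.66097626, -0.47161064,  0.5836898 , -0.25293644],
       [-0.75039435, -0.41988186,  0.51049735, -0.6762721 ],
       [ 0.00432478, -0.77542416, -0.6314259 ,  0.84693533],
       [ 0.        ,  0.        ,  0.        ,  1.        ]])}
side {'fx': 395.9492776515759, 'fy': 395.949277
[... 243 characters left out ...]
-01,
        -1.12599752e+00],
       [ 9.21117312e-04, -8.44672481e-01, -5.35282683e-01,
         7.86445375e-01],
       [ 0.00000000e+00,  0.00000000e+00,  0.00000000e+00,
         1.00000000e+00]])}
wrist {'fx': 287.6119754746099, 'fy': 287.6119754746099, 'cx': 319.28981467522425, 'cy': 198.33994217192304, 'k1': -0.0394011059670647, 'tool_from_camera': array([[ 9.99999004e-01,  7.24372079e-04,  1.21149255e-03,
         3.17379719e-04],
       [-1.04027129e-03,  9.58328233e-01,  2.85667493e-01,
        -7.66959232e-02],
       [-9.54077961e-04, -2.85668468e-01,  9.58328031e-01,
        -1.97262683e-01],
       [ 0.00000000e+00,  0.00000000e+00,  0.00000000e+00,
         1.00000000e+00]])}
```

View pics/scene0.png

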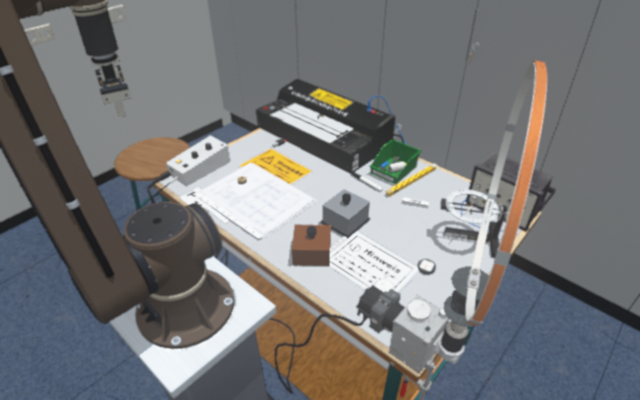

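View pics/side0.png

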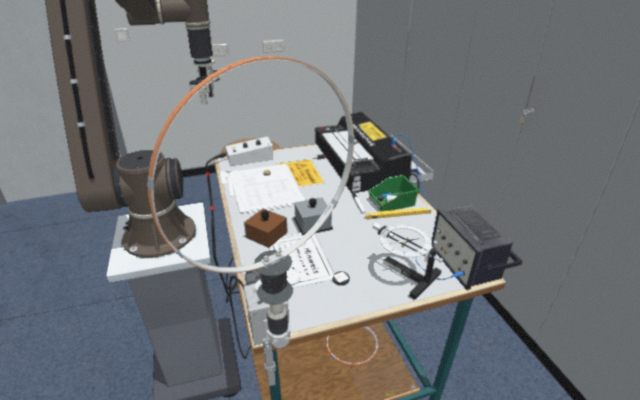

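View pics/wrist0.png

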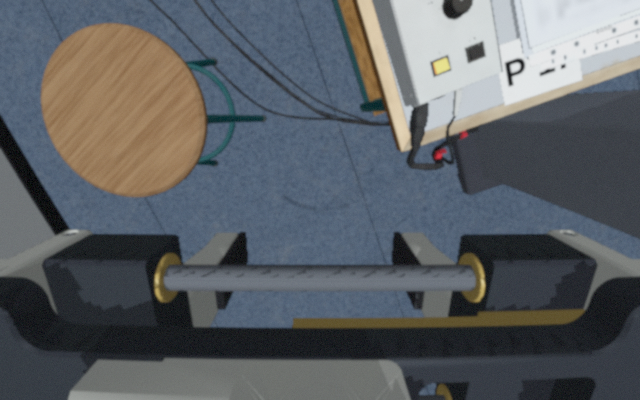

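The scene view shows the grey lid with a black knob at about (346,212). The brown look-alike is at (311,244), and the white-grey control box and the grey camera block at (420,325) could also be confused with it. The protocol sheets are at (255,197), with the weight at (242,180). The Hinweis sheet at (373,262) is a separate sheet. The tool moves only by shift and yaw and always points down, so I'll have to lay the plate flat, label up, and re-grip it by its clear end across the 54 mm width.

Run:
```python
from h import *
out=[]
W=np.zeros((600,800,3),np.uint8);Z=np.full((600,800),-1.)
for n in('scene0','side0'):
    v=V(n);P=v.cloud().reshape(-1,3);c=v.p.reshape(-1,3)
    # top view: x up 0.1..0.1+.9 ; y left ; 1.5mm/px
    ok=np.isfinite(P[:,0])&(P[:,2]>-.02)&(P[:,2]<.3)
    i=np.round(590-(P[ok,0]-.15)/.0015).astype(int);j=np.round(400-(P[ok,1]+.05)/.0015).astype(int)
    zz=P[ok,2];cc=c[ok];m=(i>=0)&(i<600)&(j>=0)&(j<800)
    for a,b,z_,q in zip(i[m],j[m],zz[m],cc[m]):
        if z_>Z[a,b]: Z[a:a+2,b:b+2]=z_;W[a:a+2,b:b+2]=q
for k in range(1,11):
    x=.1*k;i=int(590-(x-.15)/.0015)
    if 0<=i<600: cv2.putText(W,f'x{x:.1f}',(0,i),0,.4,(0,255,255),1);cv2.line(W,(0,i),(800,i),(0,90,90),1)
for k in range(-6,6):
    y=.1*k;j=int(400-(y+.05)/.0015);cv2.putText(W,f'y{y:.1f}',(j,595),0,.4,(0,255,255),1);cv2.line(W,(j,0),(j,600),(0,90,90),1)
cv2.imwrite('pics/top0.png',W)
v=V('scene0');cv2.imwrite('pics/crop0.png',cv2.resize(v.p[130:310,180:440],None,fx=3,fy=3))
v=V('side0')
for n in('scene0','side0'):
    v=V(n);print(n,np.nanmedian(v.cloud()[...,2][250:300,300:400]))
    g=cv2.cvtColor(v.p,cv2.COLOR_BGR2HSV)
print(V('scene0').pt([[346,199],[346,212],[311,231],[311,244],[255,200],[242,181],[410,270]]).round(3))
```

```text
scene0 -0.0003491436868465203
side0 -0.00014277544450846946
[[ 0.488 -0.101  0.093]
 [ 0.466 -0.119  0.07 ]
 [ 0.33  -0.114  0.09 ]
 [ 0.316 -0.126  0.061]
 [ 0.381  0.174  0.007]
 [ 0.408  0.266  0.02 ]
 [ 0.463 -0.343 -0.001]]
```

View pics/top0.png

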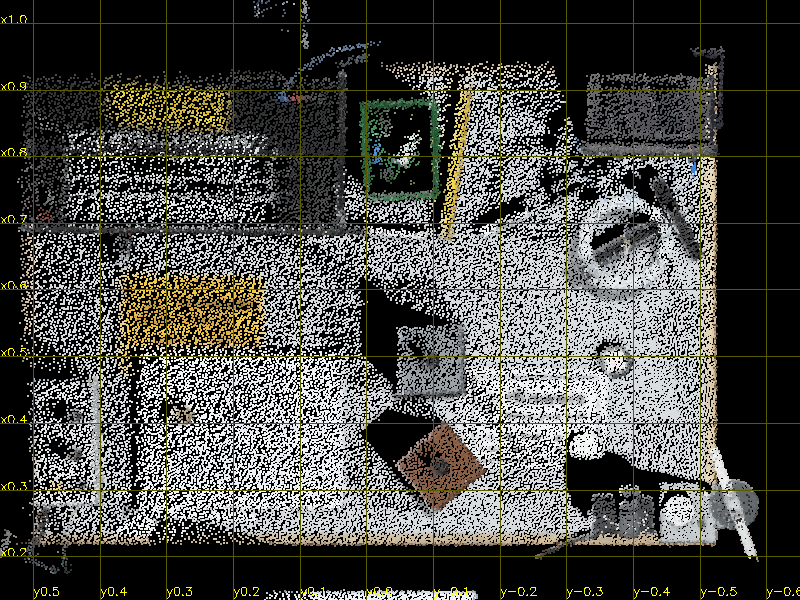

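View pics/crop0.png

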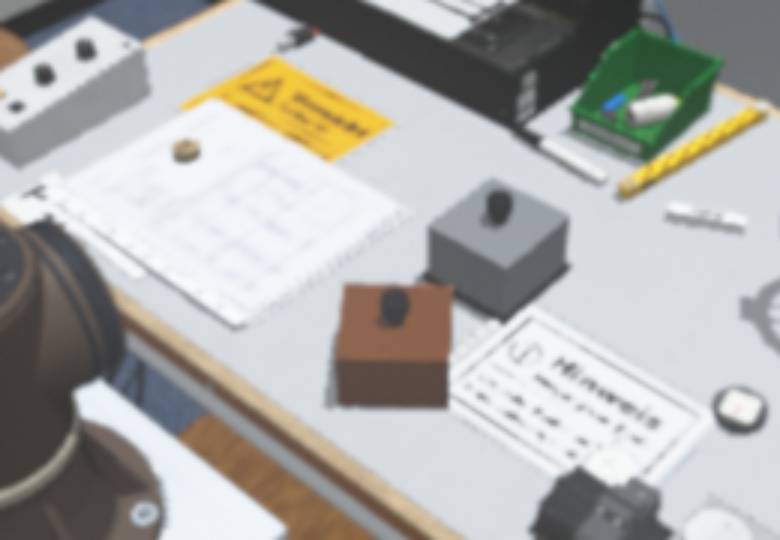

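In the crop, the lid at scene (346,212) has a grey body and black knob and stands on a black base rim, which matches the description. The brown one stands on the table with no base, so it's the look-alike. Next I'll measure the lid, knob, papers and free areas.

Run:
```python
from h import *
pts=[];kn=[];pap=[]
for n in('scene0','side0'):
    v=V(n);P=v.cloud();g=cv2.cvtColor(v.p,cv2.COLOR_BGR2HSV).reshape(-1,3);Q=P.reshape(-1,3)
    near=(abs(Q[:,0]-.49)<.08)&(abs(Q[:,1]+.1)<.08)
    a=Q[near&(abs(Q[:,2]-.07)<.004)];k=Q[near&(Q[:,2]>.082)]
    r=cv2.minAreaRect(a[:,:2].astype(np.float32)*1000);print(n,'lid top',r,a[:,2].mean(),len(a))
    print(' knob',k.mean(0),k.min(0),k.max(0),len(k))
    b=Q[near&(Q[:,2]<.03)&(Q[:,2]>.012)];print(' rim',b[:,2].mean(),len(b))
    pm=(Q[:,1]<.40)&(Q[:,1]>-.1)&(Q[:,0]<.6)&(Q[:,0]>.2)&(Q[:,2]>.007)&(Q[:,2]<.017)&(g[:,1]<40)
    m=pm.reshape(400,640).astype(np.uint8);m=cv2.morphologyEx(m,2,np.ones((3,3)));nn,l,s,c=cv2.connectedComponentsWithStats(m)
    i=1+np.argmax(s[1:,4]);q=P[l==i];print(' paper',cv2.minAreaRect(q[:,:2].astype(np.float32)*1000),q[:,2].mean(),len(q))
    # knob by colour, centroid ray at z=.089 
    C=v.proj([[.49,-.1,.089]])[0];print(' exp knob px',C)
    gray=v.p.max(2);u,w=C.astype(int);sub=(gray[w-14:w+15,u-14:u+15]<60).astype(np.uint8)
    nn,l,s,c=cv2.connectedComponentsWithStats(sub);print(s[1:],c[1:]+[u-14,w-14])
```

```text
scene0 lid top ((496.7763671875, -94.03516387939453), (103.14676666259766, 98.0217056274414), 0.9464412331581116) 0.06899971232141196 662
 knob [ 0.49356226 -0.09595322  0.09329908] [ 0.48248516 -0.10724236  0.08325732] [ 0.50938047 -0.08161452  0.09879579] 72
 rim 0.021170156354823947 213
 paper ((361.93072509765625, 266.8160095214844), (81.42573547363281, 36.967498779296875), 63.78487014770508) 0.008839978128629139 117
 exp knob px [346.21722362 199.78226051]
[] []
side0 lid top ((495.53704833984375, -93.34815979003906), (99.8017807006836, 100.41645050048828), 1.079525113105774) 0.0701325572478406 416
 knob [ 0.4946856  -0.0986513   0.09361768] [ 0.48376477 -0.10657667  0.08346096] [ 0.50750311 -0.08378101  0.10071092] 55
 rim 0.021394032414701565 122
 paper ((387.22247314453125, 190.8245391845703), (310.8400573730469, 235.81192016601562), 89.77096557617188) 0.009980795915397519 2064
 exp knob px [311.09957116 202.95921627]
[[13 12  6  7 34]] [[312.38235294 202.76470588]]
```

apply_moves(
  motion=[
    [[0,0,4],0],
    [[26,-73,4],20],
    [[26,-73,4],20],
    [[26,-73,4],20],
    [[26,-73,4],20],
    [[26,-73,4],20],
    [[26,-73,4],20],
    [[26,-73,4],20],
    [[26,-73,4],20],
    [[26,-73,4],20],
  ],
)

```text
clock: 1.15
tool_pos: [0.3836, 0.2077, 0.2275]
orientation: [-180.0, 0.0, -90.1]
force: [1.6, 0.7, -0.0]
opening: 0.0878
```

Run:
```python
from h import *
snap('wrist','w1')
```

```text
(no output)
```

View pics/w1.png

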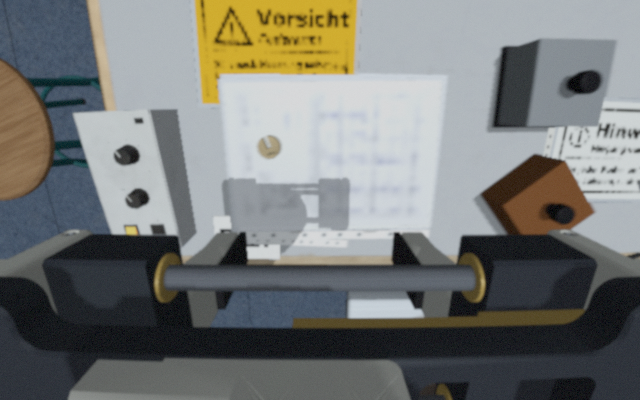

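The wrist view over the papers shows the sheets spanning about (220,75) to (445,75) and down to (432,230), with the weight at (269,146). The grey lid is at upper right (570,82) and the area at (500,60) between papers and box is bare table. I'll go on to above the knob.

Run:
```python
from h import *
v=V('w1')
print(v.plane([[220,75],[446,75],[433,231],[222,230],[360,75]],.012).round(4))
P=v.cloud();Q=P.reshape(-1,3);g=cv2.cvtColor(v.p,cv2.COLOR_BGR2HSV).reshape(-1,3)
print(P[76:230:20,330].round(3)); print(P[60,300:520:15].round(3))
```

```text
[[0.51   0.3405 0.012 ]
 [0.5102 0.0366 0.012 ]
 [0.2837 0.0299 0.012 ]
 [0.2858 0.3589 0.012 ]
 [0.5092 0.1528 0.012 ]]
[[0.509 0.193 0.003]
 [0.483 0.193 0.008]
 [0.456 0.192 0.01 ]
 [0.428 0.192 0.008]
 [0.4   0.192 0.008]
 [0.37  0.192 0.008]
 [0.34  0.191 0.009]
 [0.308 0.191 0.01 ]]
[[ 0.53   0.233  0.001]
 [ 0.53   0.213  0.001]
 [ 0.53   0.193  0.   ]
 [ 0.53   0.172 -0.   ]
 [ 0.53   0.152 -0.001]
 [ 0.53   0.131 -0.001]
 [ 0.53   0.111 -0.001]
 [ 0.53   0.09   0.   ]
 [ 0.53   0.07   0.   ]
 [ 0.531  0.049  0.   ]
 [ 0.531  0.028  0.001]
 [ 0.531  0.007 -0.001]
 [ 0.532 -0.014 -0.   ]
 [ 0.532 -0.035 -0.   ]
 [ 0.529 -0.043  0.022]]
```

apply_moves(
  motion=[
    [[11.1,-30.3,-0.5],0],
    [[11.1,-30.3,-0.5],0],
    [[11.1,-30.3,-0.5],0],
    [[11.1,-30.3,-0.5],0],
    [[11.1,-30.3,-0.5],0],
    [[11.1,-30.3,-0.5],0],
    [[11.1,-30.3,-0.5],0],
    [[11.1,-30.3,-0.5],0],
    [[11.1,-30.3,-0.5],0],
  ],
)

```text
clock: 2.1
tool_pos: [0.4943, -0.0938, 0.2219]
orientation: [179.9, 0.0, -90.3]
force: [-0.7, 0.5, 0.2]
opening: 0.0875
```

Run:
```python
from h import *
snap('wrist','w2')
```

```text
(no output)
```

View pics/w2.png

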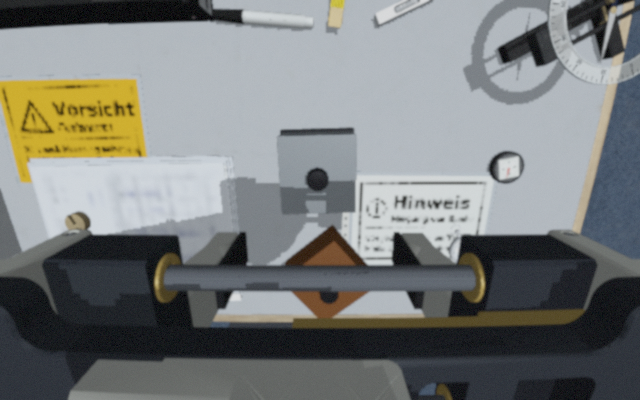

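The view shows the knob at (318,180), the lid top at (317,165), bare table to the left of the box at around (240,130), and bare table ahead and to the right at (420,110).

Run:
```python
from h import *
v=V('w2');P=v.cloud();Q=P.reshape(-1,3)
gray=v.p.max(2);sub=(gray[160:200,300:340]<70).astype(np.uint8)
nn,l,s,c=cv2.connectedComponentsWithStats(sub);i=1+np.argmax(s[1:,4]);uv=c[i]+[300,160];print(s[i],uv,v.plane([uv],.092),v.plane([uv],.098))
a=Q[(abs(Q[:,2]-.07)<.004)&(abs(Q[:,0]-.49)<.09)&(abs(Q[:,1]+.1)<.09)];print(cv2.minAreaRect(a[:,:2].astype(np.float32)*1000),len(a))
k=Q[(Q[:,2]>.088)&(Q[:,2]<.11)&(abs(Q[:,0]-.49)<.05)&(abs(Q[:,1]+.1)<.05)];print(k.mean(0),k.min(0),k.max(0))
print(v.pt([[270,20],[337,15],[400,12],[507,167],[480,60],[360,180],[490,180],[145,80],[232,158]]).round(3))
```

```text
[  7   8  21  23 374] [316.92513369 179.40374332] [[ 0.49615836 -0.091471    0.092     ]] [[ 0.49753295 -0.09152271  0.098     ]]
((496.0615539550781, -92.05704498291016), (99.31543731689453, 95.84402465820312), 1.5247986316680908) 5619
[ 0.49722593 -0.0920752   0.09741372] [ 0.48449306 -0.10432846  0.0880071 ] [ 0.50901054 -0.07980283  0.10011687]
[[ 0.684 -0.033  0.015]
 [ 0.688 -0.117  0.019]
 [ 0.693 -0.196  0.013]
 [ 0.496 -0.367  0.013]
 [ 0.641 -0.313 -0.001]
 [ 0.474 -0.155  0.001]
 [ 0.474 -0.352  0.002]
 [ 0.617  0.146 -0.001]
 [ 0.508  0.033  0.001]]
```

apply_moves(
  motion=[
    [[0.2,0.2,-4],0],
    [[0.2,0.2,-8],0],
    [[0.2,0.2,-11],0],
    [[0.2,0.2,-13],0],
    [[0.2,0.2,-14],0],
    [[0.2,0.2,-14.6],0],
    [[0.2,0.2,-14.6],0],
    [[0.2,0.2,-14.6],0],
  ],
)

```text
clock: 2.95
tool_pos: [0.4974, -0.0909, 0.0774]
orientation: [-179.9, 0.0, -90.1]
force: [-0.1, 0.2, 0.3]
opening: 0.0878
```

apply_moves(
  hand=1.5,
  motion=[
    [[0,0,0],0],
    [[0,0,0],0],
    [[0,0,0],0],
    [[0,0,0],0],
    [[0,0,0],0],
    [[0,0,0],0],
    [[0,0,0],0],
    [[0,0,0],0],
  ],
)

```text
clock: 3.75
tool_pos: [0.4966, -0.0913, 0.0763]
orientation: [180.0, -0.0, -90.2]
force: [0.8, 0.2, 0.3]
opening: 0.0289
```

apply_moves(
  motion=[
    [[0,0,0],0],
    [[0,0,0],0],
    [[0,0,0],0],
    [[0,0,1],0],
    [[0,0,2.5],0],
    [[0,0,4.5],0],
    [[0,0,6.5],0],
    [[0,0,8],0],
    [[0,0,8],0],
    [[0,0,8],0],
  ],
)

```text
clock: 4.75
tool_pos: [0.4967, -0.0912, 0.1568]
orientation: [-179.9, 0.0, -90.2]
force: [-0.7, 0.1, -0.5]
opening: 0.0153
```

Run:
```python
from h import *
p,d=snap('scene','s3');q,_=snap('wrist','w3')
cv2.imwrite('pics/c3.png',np.hstack([cv2.resize(p[130:280,270:470],None,fx=2,fy=2),cv2.resize(q[100:250,220:420],None,fx=2,fy=2)]))
```

```text
(no output)
```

View pics/c3.png

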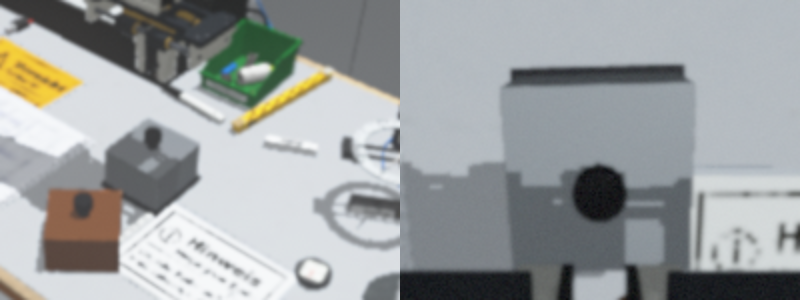

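Run:
```python
from h import *
v=V('w3');T=tool();print(T[:3,3],v.C[:3,3])
print(v.proj([T[:3,3],T[:3,3]-[0,0,-.019]]),v.proj([[.4965,-.092,.098]]))
print(v.pt([[319,197],[320,150]]))
v=V('s3');print(v.proj([T[:3,3]]))
P=V('w3').cloud().reshape(-1,3);k=P[(P[:,2]>.09)&(P[:,2]<.105)&(abs(P[:,0]-.49)<.05)&(abs(P[:,1]+.1)<.05)];print(k.mean(0),k.min(0),k.max(0))
```

```text
[ 0.49602193 -0.09129768  0.15575959] [ 0.57287139 -0.09166206  0.35334341]
[[318.86504976 221.58093153]
 [318.83787273 231.86035038]] [[319.68182591 198.43488149]]
[[ 0.49830368 -0.09137274  0.09941883]
 [ 0.53773677 -0.09241962  0.07052443]]
[[345.95944036 178.3986226 ]]
[ 0.4974296  -0.09185415  0.09750771] [ 0.48479738 -0.10454126  0.09026263] [ 0.50899647 -0.07919367  0.09987351]
```

View pics/w3.png

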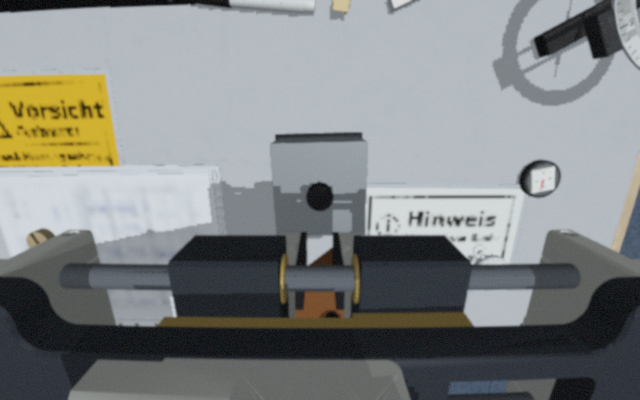

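View pics/s3.png

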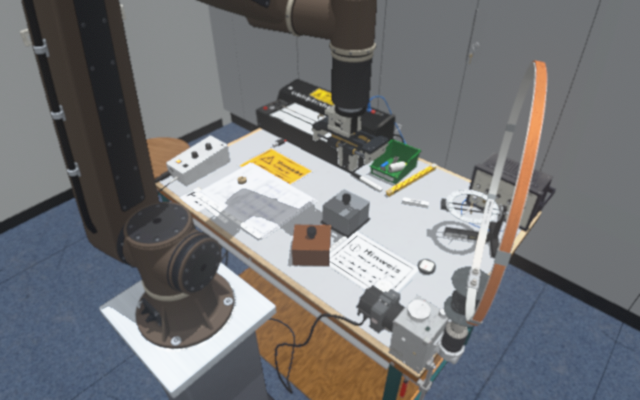

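Run:
```python
from h import *
v=V('w3')
cv2.imwrite('pics/c3b.png',cv2.resize(v.p[215:300,260:380],None,fx=6,fy=6))
P=v.cloud()
for r in (228,232,236,240,245,250,260): print(r,[ (c,*P[r,c].round(3)) for c in (296,303,310,330,340,347)])
v=V('s3');cv2.imwrite('pics/c3c.png',cv2.resize(v.p[90:240,280:410],None,fx=4,fy=4));P=v.cloud()
for r in (140,150,155,160,165,168,172,176,180): print(r,[ (c,*P[r,c].round(3)) for c in (340,346,350,354,358,364)])
```

```text
228 [(296, np.float64(0.456), np.float64(-0.067), np.float64(0.071)), (303, np.float64(0.455), np.float64(-0.074), np.float64(0.07)), (310, np.float64(0.456), np.float64(-0.082), np.float64(0.071)), (330, np.float64(0.456), np.float64(-0.103), np.float64(0.07)), (340, np.float64(0.455), np.float64(-0.114), np.float64(0.07)), (347, np.float64(0.456), np.float64(-0.121), np.float64(0.071))]
232 [(296, np.float64(0.451), np.float64(-0.067), np.float64(0.07)), (303, np.float64(0.505), np.float64(-0.082), np.float64(0.196)), (310, np.float64(0.451), np.float64(-0.082), np.float64(0.07)), (330, np.float64(0.451), np.float64(-0.103), np.float64(0.07)), (340, np.float64(0.451), np.float64(-0.114), np.float64(0.071)), (347, np.float64(0.451), np.float64(-0.121), np.float64(0.07))]
236 [(296, np.float64(0.507), np.float64(-0.079), np.float64(0.206)), (303, np.float64(0.505), np.float64(-0.082), np.float64(0.202)), (310, np.float64(0.415), np.float64(-0.079), np.float64(0.0)), (330, np.float64(0.414), np.float64(-0.106), np.float64(-0.001)), (340, np.float64(0.506), np.float64(-0.103), np.float
[... 4456 characters left out ...]
p.float64(0.677), np.float64(0.05), np.float64(-0.001)), (350, np.float64(0.683), np.float64(0.038), np.float64(0.001)), (354, np.float64(0.685), np.float64(0.023), np.float64(0.008)), (358, np.float64(0.689), np.float64(0.009), np.float64(0.012)), (364, np.float64(0.714), np.float64(0.002), np.float64(0.002))]
180 [(340, np.float64(0.643), np.float64(0.048), np.float64(0.002)), (346, np.float64(0.66), np.float64(0.036), np.float64(-0.002)), (350, np.float64(0.665), np.float64(0.023), np.float64(0.002)), (354, np.float64(0.677), np.float64(0.016), np.float64(-0.001)), (358, np.float64(0.684), np.float64(0.005), np.float64(0.0)), (364, np.float64(0.687), np.float64(-0.018), np.float64(0.01))]
```

View pics/c3b.png

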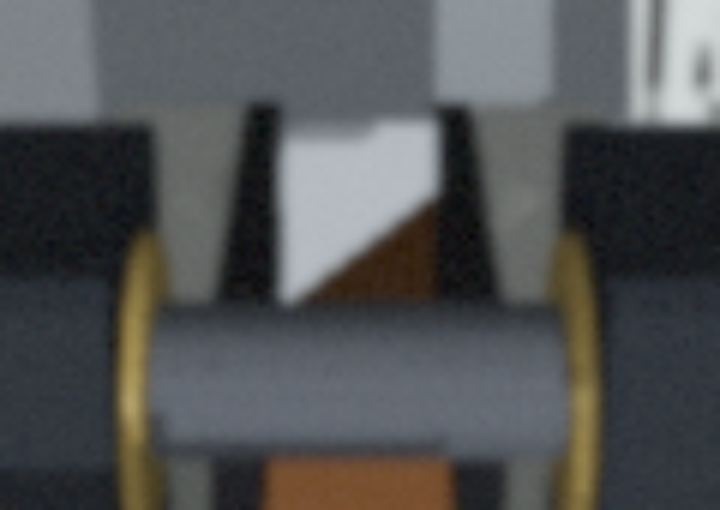

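View pics/c3c.png

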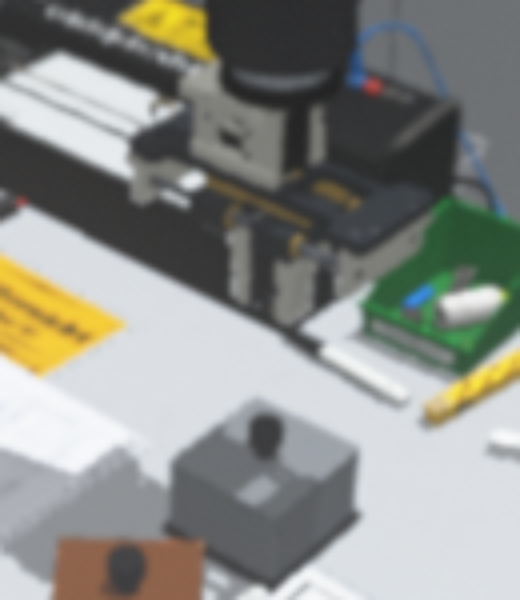

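Run:
```python
from h import *
print([a for a in dir(ctrl) if a[0]!='_'],ctrl.hold_point_z)
# points in tool frame from wrist imgs & scene for gripper extent (tool z <0)
for n,tp in(('w2',[.4943,-.0938,.2219]),('w3',[.496,-.0913,.1558]),('w1',[.3836,.2077,.2275]),('s3',[.496,-.0913,.1558])):
    v=V(n);P=v.cloud().reshape(-1,3);tz=tp[2]-P[:,2]
    m=(abs(P[:,0]-tp[0])<.045)&(abs(P[:,1]-tp[1])<.11)&(tz<.01)&(tz>-.12)
    h,e=np.histogram(tz[m],bins=np.arange(-.12,.011,.01));print(n,dict(zip(e[:-1].round(2),h)))
```

```text
['PlanningError', 'camera_model', 'close_job', 'get_obs', 'hold_point_z', 'snapshot'] 0.0188
w2 {np.float64(-0.12): np.int64(6854), np.float64(-0.11): np.int64(1308), np.float64(-0.1): np.int64(631), np.float64(-0.09): np.int64(726), np.float64(-0.08): np.int64(859), np.float64(-0.07): np.int64(707), np.float64(-0.06): np.int64(748), np.float64(-0.05): np.int64(543), np.float64(-0.04): np.int64(19), np.float64(-0.03): np.int64(0), np.float64(-0.02): np.int64(0), np.float64(-0.01): np.int64(0), np.float64(-0.0): np.int64(0)}
w3 {np.float64(-0.12): np.int64(8541), np.float64(-0.11): np.int64(1736), np.float64(-0.1): np.int64(141), np.float64(-0.09): np.int64(398), np.float64(-0.08): np.int64(336), np.float64(-0.07): np.int64(306), np.float64(-0.06): np.int64(419), np.float64(-0.05): np.int64(241), np.float64(-0.04): np.int64(10), np.float64(-0.03): np.int64(0), np.float64(-0.02): np.int64(0), np.float64(-0.01): np.int64(0), np.float64(-0.0): np.int64(0)}
w1 {np.float64(-0.12): np.int64(6841), np.float64(-0.11): np.int64(1282), np.float64(-0.1): np.int64(645), np.float64(-0.09): np.int64(705), np.float64(-0.08): np.int64(870), np.float64(-0.07): np.int64(699), np.float64(-0.06): np.int64(739), np.float64(-0.05): np.int64(552), np.float64(-0.04): np.int64(21), np.float64(-0.03): np.int64(0), np.float64(-0.02): np.int64(0), np.float64(-0.01): np.int64(0), np.float64(-0.0): np.int64(0)}
s3 {np.float64(-0.12): np.int64(234), np.float64(-0.11): np.int64(69), np.float64(-0.1): np.int64(17), np.float64(-0.09): np.int64(50), np.float64(-0.08): np.int64(55), np.float64(-0.07): np.int64(58), np.float64(-0.06): np.int64(62), np.float64(-0.05): np.int64(47), np.float64(-0.04): np.int64(3), np.float64(-0.03): np.int64(0), np.float64(-0.02): np.int64(0), np.float64(-0.01): np.int64(0), np.float64(-0.0): np.int64(0)}
```

The knob was missed: the fingers shut on nothing. Both cameras put the visible fingertips about 40 mm higher than the reported TCP, consistently in all four pictures, and the gripper body starts about 106 mm behind it. I'll treat the true tips as TCP z + 40 mm from here on. I'll reopen and go 40 mm deeper.

apply_moves(
  hand=7,
  motion=[
    [[0,0,0],0],
    [[0,0,0],0],
    [[0,0,0],0],
    [[0,0,-1],0],
    [[0,0,-3],0],
    [[0,0,-5],0],
    [[0,0,-7],0],
    [[0,0,-8],0],
    [[0,0,-8],0],
    [[0,0,-8],0],
  ],
)

```text
clock: 5.85
tool_pos: [0.4969, -0.0913, 0.0766]
orientation: [-180.0, -0.0, -90.1]
force: [0.4, -0.2, 0.3]
opening: 0.0699
```

Run:
```python
from h import *
q,_=snap('wrist','w4');p,_=snap('scene','s4');print(ctrl.get_obs()['tool_pos'],ctrl.get_obs()['opening'])
cv2.imwrite('pics/c4.png',np.hstack([cv2.resize(q[150:270,240:400],None,fx=2.5,fy=2.5),cv2.resize(p[130:250,280:440],None,fx=2.5,fy=2.5)]))
```

```text
[ 0.49735679 -0.09119113  0.0772327 ] 0.07000122548953903
```

View pics/c4.png

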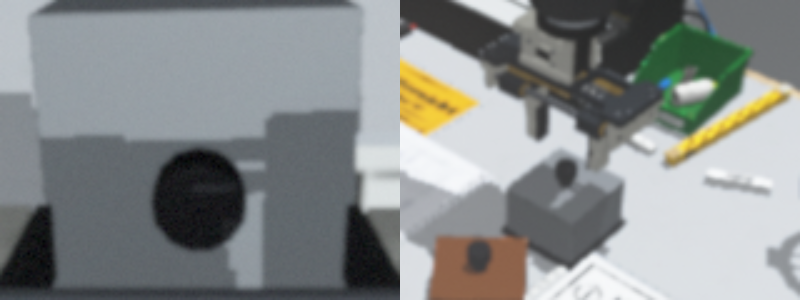

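The crop shows the open fingertips still above the knob, which is centred between them, so the 40 mm offset is confirmed. I'll descend 4.2 cm more and grip.

apply_moves(
  motion=[
    [[0,0,-1.5],0],
    [[0,0,-3],0],
    [[0,0,-3.8],0],
    [[0,0,-4.2],0],
    [[0,0,-4.2],0],
  ],
)

```text
clock: 6.45
tool_pos: [0.4967, -0.0913, 0.0344]
orientation: [180.0, -0.0, -90.2]
force: [0.5, 0.2, 0.7]
opening: 0.0698
```

apply_moves(
  hand=1,
  motion=[
    [[0,0,0],0],
    [[0,0,0],0],
    [[0,0,0],0],
    [[0,0,0],0],
    [[0,0,0],0],
    [[0,0,0],0],
    [[0,0,0],0],
    [[0,0,0],0],
    [[0,0,0],0],
  ],
)

```text
clock: 7.35
tool_pos: [0.4966, -0.0913, 0.0344]
orientation: [-180.0, -0.0, -90.2]
force: [-0.1, -1.2, 1.3]
opening: 0.0253
```

apply_moves(
  motion=[
    [[0,0,0],0],
    [[0,0,0.7],0],
    [[0,0,2],0],
    [[0,0,3.5],0],
    [[0,0,5.5],0],
    [[0,0,7.5],0],
    [[0,0,8],0],
    [[0,0,8],0],
    [[0,0,8],0],
  ],
)

```text
clock: 8.25
tool_pos: [0.4958, -0.0912, 0.1135]
orientation: [179.9, 0.0, -90.2]
force: [0.6, 0.3, -3.1]
opening: 0.0254
```

Run:
```python
from h import *
p,_=snap('scene','s5');print(ctrl.get_obs()['opening'],ctrl.get_obs()['force'])
cv2.imwrite('pics/c5.png',cv2.resize(p[100:280,260:460],None,fx=3.3,fy=3.3))
```

```text
0.025088915522789818 [-0.01088896  0.32727259 -1.95636571]
```

View pics/c5.png

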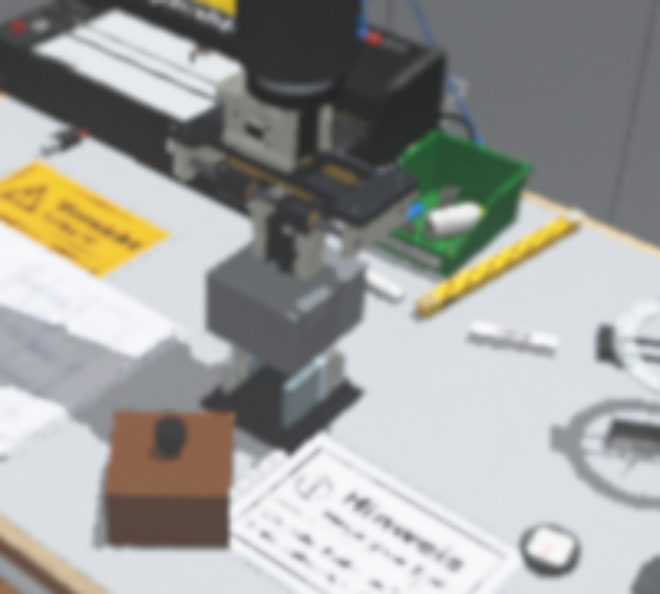

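The lid is up and level in the jaws, with both plates visible below it, the near one clear at its front end. I'll carry it to the right and ahead, onto bare table.

apply_moves(
  motion=[
    [[1,-3,0],0],
    [[2.8,-6,0],0],
    [[4.2,-9,0],0],
    [[5.3,-11.3,0],0],
    [[5.8,-12.3,0],0],
    [[5.8,-12.3,-2],0],
    [[5.8,-12.3,-5],0],
    [[5.8,-12.3,-7.5],0],
    [[5.8,-12.3,-8.4],0],
    [[5.8,-12.3,-8.7],0],
  ],
)

```text
clock: 9.3
tool_pos: [0.5527, -0.214, 0.0264]
orientation: [179.7, 0.0, -90.1]
force: [-7.1, 1.9, 12.1]
opening: 0.0253
```

apply_moves(
  motion=[
    [[0,0,0],0],
    [[0,0,0],0],
  ],
)

```text
clock: 9.5
tool_pos: [0.5551, -0.2141, 0.0279]
orientation: [-179.9, -0.0, -90.1]
force: [-0.1, 0.2, -2.7]
opening: 0.0252
```

apply_moves(
  motion=[
    [[0,0,-0.2],0],
    [[0,0,-0.2],0],
  ],
)

```text
clock: 9.7
tool_pos: [0.5556, -0.2144, 0.0264]
orientation: [-179.9, -0.0, -90.1]
force: [-0.7, -0.3, 3.5]
opening: 0.0248
```

apply_moves(
  hand=6,
  motion=[
    [[0,0,0],0],
    [[0,0,0],0],
    [[0,0,0],0],
    [[0,0,0],0],
    [[0,0,0],0],
    [[0,0,3],0],
    [[0,0,7],0],
    [[0,0,11],0],
    [[0,0,15],0],
  ],
)

```text
clock: 10.6
tool_pos: [0.5543, -0.2143, 0.1769]
orientation: [180.0, 0.0, -90.2]
force: [1.0, 0.3, 1.0]
opening: 0.0602
```

apply_moves(
  motion=[
    [[-2.5,7,1.5],0],
    [[-5,14.7,2.5],0],
    [[-5,14.7,2.5],0],
    [[-5,14.7,2.5],0],
    [[-5,14.7,2.5],0],
    [[-5,14.7,2.5],0],
  ],
)

```text
clock: 11.2
tool_pos: [0.5047, -0.0675, 0.2003]
orientation: [-180.0, -0.0, -90.1]
force: [-0.3, -0.2, -0.2]
opening: 0.06
```

Run:
```python
from h import *
snap('wrist','w6');p,_=snap('scene','s6');p2,_=snap('side','d6');print(ctrl.get_obs()['tool_pos'],ctrl.get_obs()['opening'])
cv2.imwrite('pics/c6.png',np.hstack([cv2.resize(p[160:280,300:430],None,fx=3,fy=3),cv2.resize(p2[160:280,260:390],None,fx=3,fy=3)]))
```

```text
[ 0.50467563 -0.06830238  0.19979667] 0.06017755111571525
```

View pics/w6.png

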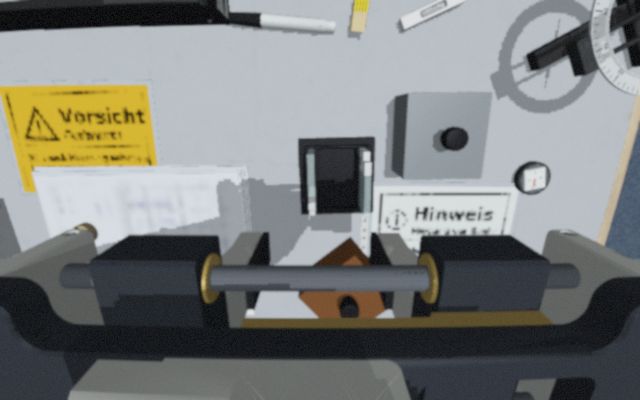

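View pics/c6.png

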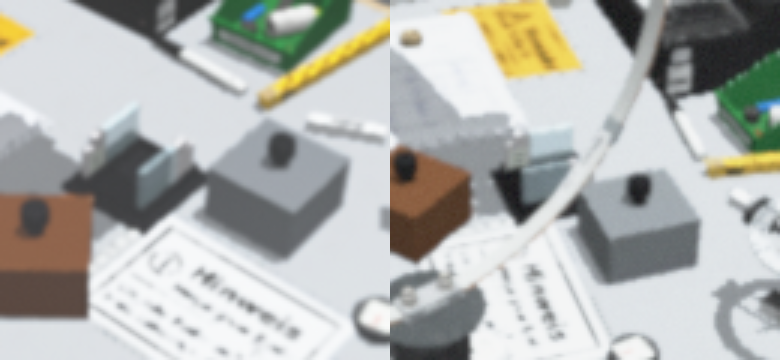

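The left plate at w6 (312,180) has its frosted end near the robot and its clear end far (+x). The right plate at (366,180) is the opposite. In the left plate, the frosted end at −x puts the label face on −y. The lid stands upright beside the box at (440,137). I'll measure the left plate now.

Run:
```python
from h import *
v=V('w6');P=v.cloud();Q=P.reshape(-1,3)
cv2.imwrite('pics/c6b.png',cv2.resize(v.p[125:235,285:395],None,fx=5,fy=5))
for lo,hi in((.045,.075),(.012,.03)):
    m=(Q[:,2]>lo)&(Q[:,2]<hi)&(Q[:,0]>.43)&(Q[:,0]<.57)&(Q[:,1]>-.15)&(Q[:,1]<-.03);print(lo,m.sum())
    if lo>.03:
        for s,n in(((Q[:,1]>-.09),'L'),((Q[:,1]<-.09),'R')):
            a=Q[m&s];print(n,a.min(0),a.max(0),np.median(a,0),cv2.fitLine(a[:,:2].astype(np.float32),2,0,.01,.01).ravel())
    else: print(cv2.minAreaRect(Q[m][:,:2].astype(np.float32)*1000))
print(v.plane([[306,150],[315,150],[308,213],[316,213]],.062).round(4))
m=(abs(Q[:,2]-.062)<.004)&(Q[:,0]>.56)&(Q[:,0]<.62);print('lid',)
a=Q[(abs(Q[:,2]-.062)<.004)&(Q[:,1]<-.15)&(Q[:,1]>-.3)];print(cv2.minAreaRect(a[:,:2].astype(np.float32)*1000),len(a),a[:,2].std())
```

```text
0.045 990
L [ 0.45517065 -0.06266145  0.04541567] [ 0.53531482 -0.05348043  0.06443458] [ 0.50044811 -0.0581449   0.06185818] [ 0.99965173  0.02639067  0.4989856  -0.05818101]
R [ 0.45664769 -0.13085671  0.04508262] [ 0.53694029 -0.12121977  0.06396778] [ 0.49794493 -0.12485614  0.06153365] [ 0.99986213  0.01660618  0.49754426 -0.12516709]
0.012 1020
((496.0955810546875, -91.91545104980469), (89.42473602294922, 85.40201568603516), 0.6902772784233093)
[[ 0.5398 -0.0526  0.062 ]
 [ 0.5398 -0.0631  0.062 ]
 [ 0.4623 -0.054   0.062 ]
 [ 0.4623 -0.0639  0.062 ]]
lid
((458.8699645996094, -209.31590270996094), (103.10813903808594, 297.8130798339844), 86.6620101928711) 6642 0.0007986155992166232
```

View pics/c6b.png

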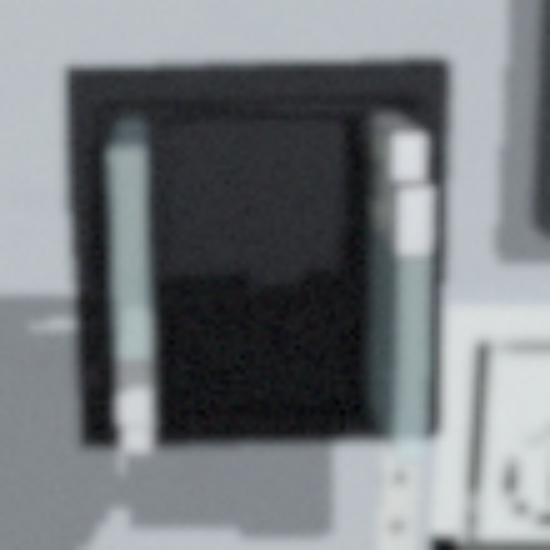

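apply_moves(
  hand=3.2,
  motion=[
    [[0.9,1.1,-2],1],
    [[0.9,1.1,-5],1],
    [[0.9,1.1,-8],1],
    [[0.9,1.1,-12],1],
    [[0.9,1.1,-15],1],
    [[0.9,1.1,-17],1],
    [[0.9,1.1,-19],1],
    [[0.9,1.1,-20.5],1],
    [[0.9,1.1,-21.2],1],
    [[0.9,1.1,-21.2],1],
  ],
)

```text
clock: 12.35
tool_pos: [0.5129, -0.0572, -0.0128]
orientation: [179.9, -0.0, -89.2]
force: [-0.2, -0.1, 0.7]
opening: 0.0322
```

apply_moves(
  hand=0,
  motion=[
    [[0,0,0],0],
    [[0,0,0],0],
    [[0,0,0],0],
    [[0,0,0],0],
    [[0,0,0],0],
    [[0,0,0],0],
  ],
)

```text
clock: 12.95
tool_pos: [0.514, -0.0563, -0.011]
orientation: [-179.9, -0.0, -89.1]
force: [-1.0, -2.5, 5.6]
opening: 0.0077
```

Gripped at 7.7 mm, which matches the 8 mm plate. I'll lift it straight up and look.

apply_moves(
  motion=[
    [[0,0,0.5],0],
    [[0,0,1.2],0],
    [[0,0,2.2],0],
    [[0,0,4],0],
    [[0,0,7],0],
    [[0,0,10],0],
    [[0,0,12],0],
    [[0,0,12],0],
  ],
)

```text
clock: 13.75
tool_pos: [0.5159, -0.0558, 0.1124]
orientation: [-179.6, 0.1, -89.1]
force: [0.8, 0.1, -0.8]
opening: 0.0079
```

Run:
```python
from h import *
p,_=snap('scene','s7');p2,_=snap('side','d7');print(ctrl.get_obs()['tool_pos'],ctrl.get_obs()['opening'])
cv2.imwrite('pics/c7.png',np.hstack([cv2.resize(p[130:250,300:430],None,fx=3,fy=3),cv2.resize(p2[130:250,260:390],None,fx=3,fy=3)]))
```

```text
[ 0.51373538 -0.05597021  0.109146  ] 0.007904514309277352
```

View pics/c7.png

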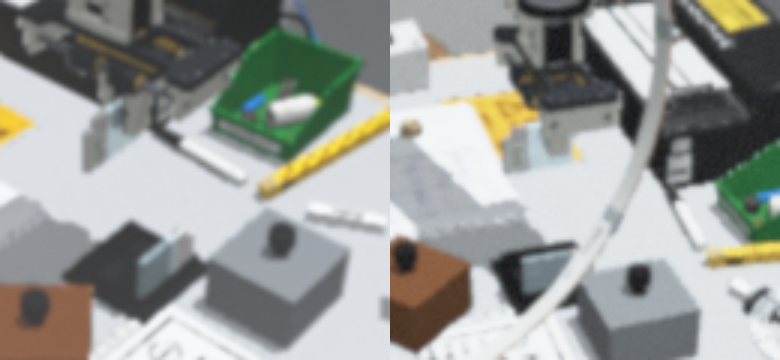

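The left plate is out, with the frosted end with the corner notch free at lower left; the right plate is still in its slot. I'll carry it to bare table left of and behind the box, around (0.58, 0.01), and set it on its edge.

apply_moves(
  motion=[
    [[3,2.5,0],0],
    [[6,4.8,0],0],
    [[8,6.2,0],0],
    [[8.5,6.6,-2],0],
    [[8.5,6.6,-5],0],
    [[8.5,6.6,-8],0],
    [[8.5,6.6,-10.5],0],
    [[8.5,6.6,-12],0],
    [[8.5,6.6,-12.3],0],
    [[8.5,6.6,-12.3],0],
  ],
)

```text
clock: 14.85
tool_pos: [0.5978, 0.0095, -0.0156]
orientation: [179.9, -0.0, -89.2]
force: [0.7, 0.2, 0.2]
opening: 0.0076
```

apply_moves(
  motion=[
    [[0,0,0],0],
    [[0,0,-0.2],0],
    [[0,0,-0.2],0],
  ],
)

```text
clock: 15.15
tool_pos: [0.5989, 0.0098, -0.016]
orientation: [-179.9, 0.0, -89.2]
force: [-0.6, -0.1, -1.0]
opening: 0.0079
```

apply_moves(
  motion=[
    [[0,0,-0.2],0],
    [[0,0,-0.2],0],
    [[0,0,-0.3],0],
    [[0,0,-0.3],0],
  ],
)

```text
clock: 15.55
tool_pos: [0.5987, 0.0097, -0.019]
orientation: [-180.0, -0.0, -89.1]
force: [-2.2, 0.7, 4.8]
opening: 0.0077
```

apply_moves(
  hand=2.5,
  motion=[
    [[0,0,0],0],
    [[0,0,0],0],
    [[0,0,0],0],
    [[0,0,0],0],
    [[0,0,0],0],
  ],
)

```text
clock: 16.05
tool_pos: [0.5985, 0.0097, -0.0197]
orientation: [180.0, -0.0, -89.2]
force: [0.3, -0.4, -1.7]
opening: 0.0249
```

Run:
```python
from h import *
snap('wrist','w8');p,_=snap('scene','s8');p2,_=snap('side','d8');print(ctrl.get_obs()['tool_pos'],ctrl.get_obs()['opening'])
cv2.imwrite('pics/c8.png',np.hstack([cv2.resize(p[130:250,300:430],None,fx=3,fy=3),cv2.resize(p2[130:250,260:390],None,fx=3,fy=3)]))
```

```text
[ 0.59858677  0.00972877 -0.01970316] 0.025246408457976252
```

View pics/c8.png

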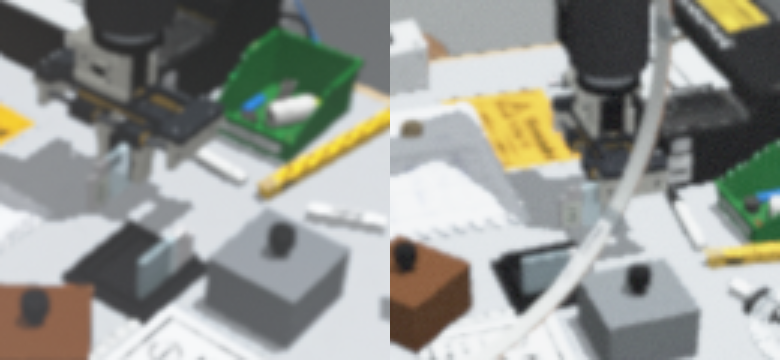

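View pics/w8.png

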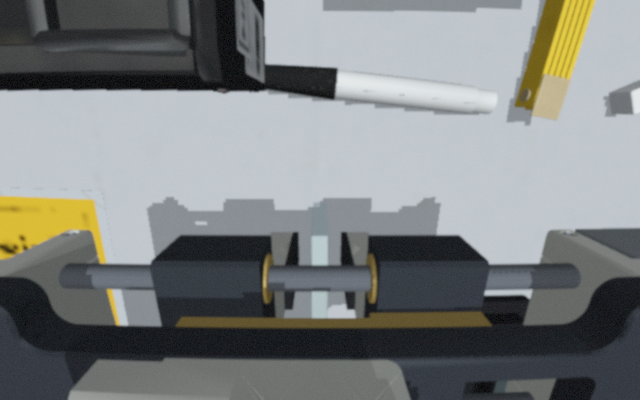

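The plate stands upright on its own between the open fingers. To tip it onto its back (label up), I'll raise the tips to about 42 mm, open wide, centre on the plate and push its top gently toward +y.

apply_moves(
  hand=8.7,
  motion=[
    [[0,0,0],0],
    [[0,0,0],0],
    [[0,0,0],0],
    [[0,0,0.7],0],
    [[0,0,1.5],0],
    [[0,0,2.2],0],
    [[-0.8,0,2.2],0],
    [[-1.6,0.5,2.2],0],
    [[-1.6,1.5,2.2],0],
    [[-1.6,2.5,2.2],0],
  ],
)

```text
clock: 17.2
tool_pos: [0.5822, 0.0355, 0.0024]
orientation: [180.0, -0.0, -89.2]
force: [-0.6, -0.7, 0.1]
opening: 0.0869
```

apply_moves(
  motion=[
    [[0,0.5,0],0],
    [[0,1,0],0],
    [[0,1.5,0],0],
    [[0,2,0],0],
    [[0,2.5,0],0],
    [[0,2.8,0],0],
    [[0,2.8,0],0],
    [[0,2.8,0],0],
  ],
)

```text
clock: 18.0
tool_pos: [0.5826, 0.0627, 0.0024]
orientation: [-180.0, 0.0, -89.2]
force: [0.6, 0.2, 0.8]
opening: 0.0867
```

Run:
```python
from h import *
snap('wrist','w9');p,_=snap('scene','s9');p2,_=snap('side','d9');print(ctrl.get_obs()['tool_pos'],ctrl.get_obs()['opening'])
cv2.imwrite('pics/c9.png',np.hstack([cv2.resize(p[130:250,300:430],None,fx=3,fy=3),cv2.resize(p2[130:250,260:390],None,fx=3,fy=3)]))
```

```text
[0.58257032 0.06254553 0.00236992] 0.08688756446106186
```

View pics/c9.png

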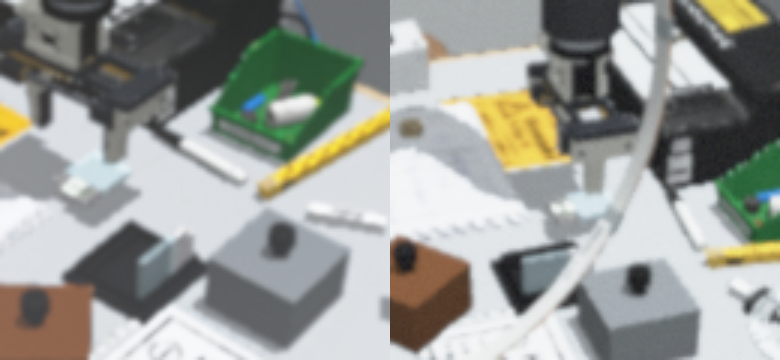

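View pics/w9.png

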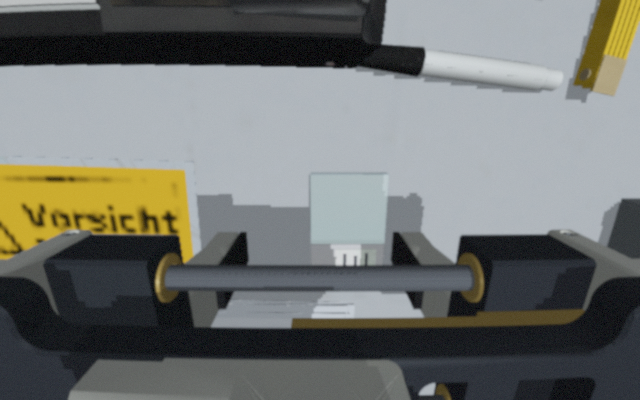

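The plate lies flat with the label marks visible on top at (352,262) in the wrist view. Its clear end is far at (347,205). I'll measure where to grip.

Run:
```python
from h import *
v=V('w9')
print(v.plane([[309,173],[386,173],[388,243],[309,243],[337,265]],.008).round(4))
P=v.cloud();print(P[[180,200,220,235],345].round(4),P[205,[300,320,350,380,395]].round(4))
Q=V('s9').cloud().reshape(-1,3);a=Q[(Q[:,2]>.004)&(Q[:,2]<.014)&(Q[:,0]>.52)&(Q[:,0]<.66)&(Q[:,1]>-.03)&(Q[:,1]<.12)];print(cv2.minAreaRect(a[:,:2].astype(np.float32)*1000),a[:,2].mean(),len(a))
```

```text
[[0.6198 0.0699 0.008 ]
 [0.6207 0.0176 0.008 ]
 [0.5687 0.0119 0.008 ]
 [0.5679 0.0696 0.008 ]
 [0.5501 0.0486 0.008 ]]
[[0.6153 0.0453 0.008 ]
 [0.6011 0.0447 0.008 ]
 [0.586  0.0441 0.0075]
 [0.5744 0.0436 0.0076]] [[ 0.5941  0.0767 -0.0008]
 [ 0.5972  0.0621  0.0083]
 [ 0.5977  0.0412  0.0088]
 [ 0.5977  0.0199  0.0077]
 [ 0.5956  0.0073  0.0006]]
((578.537841796875, 27.174036026000977), (84.79632568359375, 80.56642150878906), 87.66084289550781) 0.0070219124309523085 241
```

apply_moves(
  motion=[
    [[0.8,-1,0],0],
    [[1.5,-1.9,0],0],
    [[1.5,-1.9,0],0],
    [[1.5,-1.9,-1.5],0],
    [[1.5,-1.9,-2.8],0],
    [[1.5,-1.9,-3.4],0],
    [[1.5,-1.9,-3.7],0],
    [[1.5,-1.9,-3.9],0],
    [[1.5,-1.9,-3.9],0],
    [[1.5,-1.9,-3.9],0],
  ],
)

```text
clock: 19.15
tool_pos: [0.5979, 0.0439, -0.0362]
orientation: [-180.0, 0.0, -89.1]
force: [0.2, 0.3, -0.1]
opening: 0.087
```

Run:
```python
from h import *
snap('wrist','w10');v=V('w10');P=v.cloud().reshape(-1,3);o=ctrl.get_obs();t=o['tool_pos'];print(t,o['force'])
m=(abs(P[:,1]-t[1])>.04)&(abs(P[:,1]-t[1])<.075)&(abs(P[:,0]-t[0])<.02)&(P[:,2]<.03)&(P[:,2]>.002)
print(np.sort(P[m][:,2])[:12].round(4),m.sum())
```

```text
[ 0.59789341  0.04387859 -0.03620537] [ 0.87591064  1.57471595 -0.21082279]
[0.0024 0.0026 0.0026 0.0027 0.0028 0.0028 0.0028 0.0029 0.0029 0.0029
 0.003  0.003 ] 1770
```

View pics/w10.png

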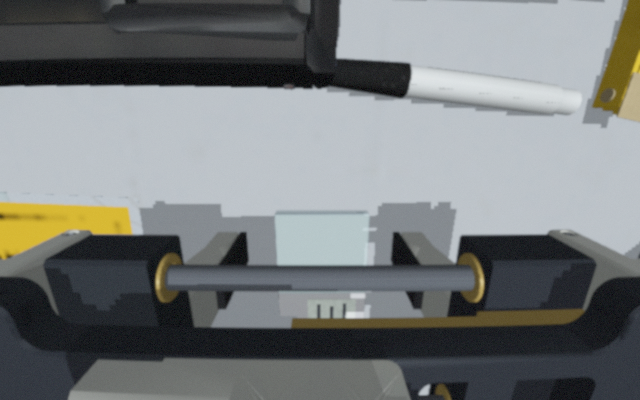

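The plate is centred between the fingers, with tips about 3.5 mm above the table. I'll go 1.5 mm lower and close.

apply_moves(
  motion=[
    [[0,0,-0.15],0],
    [[0,0,-0.15],0],
  ],
)

```text
clock: 19.4
tool_pos: [0.5976, 0.0438, -0.0381]
orientation: [-180.0, 0.0, -89.2]
force: [-0.5, 0.4, -0.1]
opening: 0.0873
```

apply_moves(
  hand=4,
  motion=[
    [[0,0,0],0],
    [[0,0,0],0],
    [[0,0,0],0],
    [[0,0,0],0],
    [[0,0,0],0],
    [[0,0,0],0],
    [[0,0,0],0],
    [[0,0,0],0],
  ],
)

```text
clock: 20.2
tool_pos: [0.5976, 0.0437, -0.0381]
orientation: [-180.0, -0.0, -89.2]
force: [-0.4, 0.4, 0.1]
opening: 0.0534
```

apply_moves(
  motion=[
    [[0,0,0.3],0],
    [[0,0,0.8],0],
    [[0,0,1.5],0],
    [[0,0,2.5],0],
    [[0,0,4],0],
    [[0,0,6],0],
    [[0,0,8],0],
    [[0,0,10],0],
    [[0,0,10],0],
    [[0,0,10],0],
  ],
)

```text
clock: 21.2
tool_pos: [0.5979, 0.0439, 0.0629]
orientation: [-179.9, 0.0, -89.2]
force: [0.3, -0.4, -0.7]
opening: 0.0539
```

Run:
```python
from h import *
snap('wrist','w11');p,_=snap('scene','s11');p2,_=snap('side','d11');print(ctrl.get_obs()['tool_pos'],ctrl.get_obs()['opening'])
cv2.imwrite('pics/c11.png',np.hstack([cv2.resize(p[100:220,290:420],None,fx=3,fy=3),cv2.resize(p2[110:230,260:390],None,fx=3,fy=3)]))
```

```text
[0.59690203 0.04353082 0.06120859] 0.053472961482443876
```

View pics/c11.png

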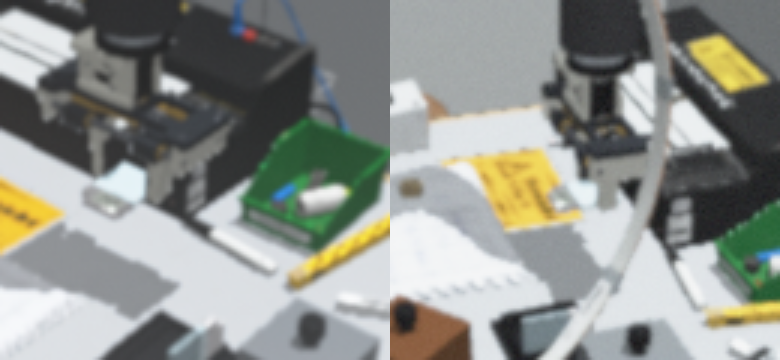

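View pics/w11.png

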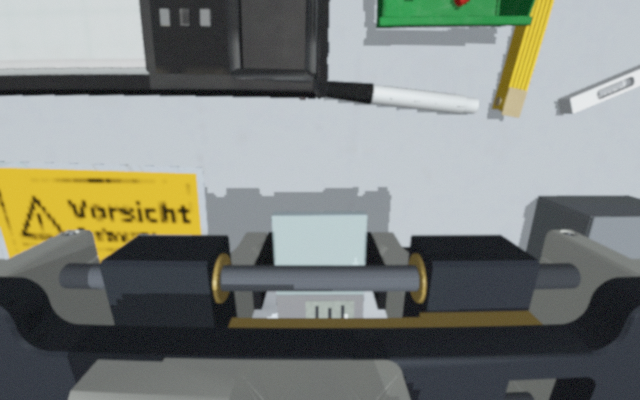

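The plate is held level by its clear end, label up, frosted end free. I'll raise it and carry it over the middle of the sheets (about 0.378, 0.19).

apply_moves(
  motion=[
    [[0,0,2],0],
    [[0,0,5],0],
    [[-1,1,8],0],
    [[-3,2.5,11],0],
    [[-6,4.5,13],0],
    [[-9,6.7,13],0],
    [[-12,8.8,13],0],
    [[-15,11,13],0],
    [[-17.5,12.8,13],0],
    [[-19.2,14,13],0],
  ],
)

```text
clock: 22.35
tool_pos: [0.4038, 0.1842, 0.1913]
orientation: [180.0, -0.0, -89.1]
force: [0.1, -0.8, -0.9]
opening: 0.0532
```

apply_moves(
  motion=[
    [[-0.5,0.4,0],0],
    [[-0.8,0.6,0],0],
    [[-0.8,0.6,0],0],
    [[-0.8,0.6,0],0],
    [[-0.8,0.6,0],0],
  ],
)

```text
clock: 22.85
tool_pos: [0.398, 0.1893, 0.1916]
orientation: [180.0, -0.0, -89.2]
force: [-0.4, 0.4, -0.1]
opening: 0.0536
```

Run:
```python
from h import *
snap('wrist','w12');p,_=snap('scene','s12');p2,_=snap('side','d12');print(ctrl.get_obs())
cv2.imwrite('pics/c12.png',np.vstack([np.hstack([cv2.resize(p[60:300,150:450],(400,300)),cv2.resize(p2[60:300,150:450],(400,300))]),cv2.resize(V('w12').p[140:300],(800,200))]))
v=V('s12');P=v.cloud().reshape(-1,3);t=ctrl.get_obs()['tool_pos']
m=(P[:,0]>t[0]-.075)&(P[:,0]<t[0]+.03)&(abs(P[:,1]-t[1])<.035)&(P[:,2]>.12)&(P[:,2]<t[2]+.055)
a=P[m];print(a.min(0),a.max(0),len(a));c=a.mean(0);print(c,np.linalg.svd(a-c,full_matrices=False)[2][2])
```

```text
{'clock': 23.0, 'joint_pos': array([ 5.12576894e+01, -2.43552101e+00, -2.67556277e+01,  5.72975858e-04,
       -6.57052918e+01,  3.95349132e+01]), 'qvel': array([ 0.13309964, -0.2253596 , -0.13026288,  0.04337619, -0.05221058,
       -0.08062972]), 'tau': array([-6.83815655e-03, -2.51256877e+01,  2.86761153e+01,  6.81440771e+00,
        7.32111186e-02,  5.26964664e-03]), 'tool_pos': array([0.39786974, 0.18938717, 0.19169103]), 'orientation': array([ 1.79984235e+02, -1.99205547e-02, -8.92071588e+01]), 'force': array([-0.15942041,  0.35775152, -1.15441833]), 'moment': array([-0.0235362 , -0.02628668,  0.00608704]), 'opening': 0.05360335365348804}
[0.33829602 0.15463833 0.22625797] [0.41940614 0.22428461 0.24657784] 312
[0.37525542 0.18746376 0.23677046] [ 0.02015983  0.05162266 -0.99846316]
```

View pics/c12.png

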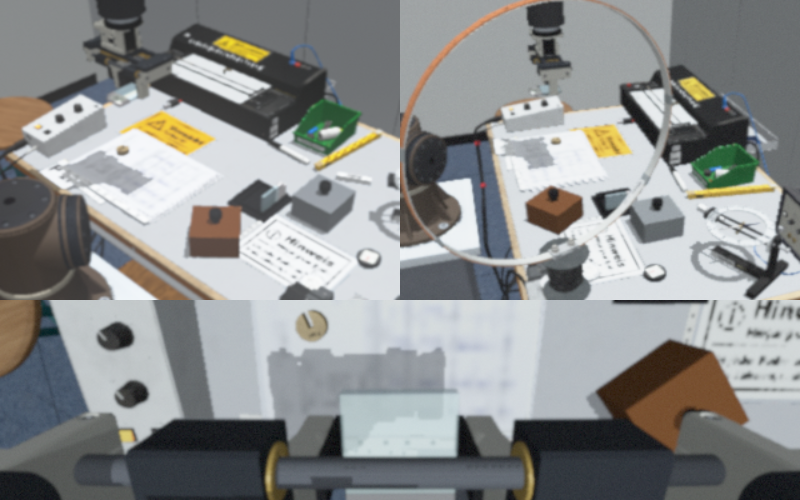

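The plate is level (normal within about 3° of vertical) at about (0.376, 0.188), z ≈ 0.235. The lid stands upright, the other plate is still in its slot, and the small things haven't moved. I'll hand in.

```bash
python3 -c "
from plant import ctrl
print(ctrl.close_job())"
```

```text
the job is handed in; nothing more can be done
None
```

The job is done and handed in at about 23 s of the 48 s allowed. The left plate is held by its clear end over the middle of the protocol sheets, and the lid stands upright beside the box.

- **Lid:** I set it down right way up on bare table, to the right of the box. My first grasp closed on nothing. Both cameras showed the real fingertips about 40 mm above the reported TCP, so I used that offset from then on.
- **Plate:** I lifted the left plate out by its clear end. The moves only allow shifts and yaw, so I could not tilt it in the gripper. I stood it on bare table, tipped it onto its back so the label faced up, and gripped the clear end again across its 54 mm width.
- **Last checks:**
  - The plate's centre is at about (0.376, 0.188) m, and the sheets' centre at about (0.378, 0.19) m.
  - It is about 0.22 m above the sheets and level to about 3°.
  - The finger opening is 53.6 mm, which matches the 54 mm plate width.
  - The label faced up in the wrist picture at the regrip and the frosted end was free. In the final view the label itself was largely hidden by the gripper.
  - In the pictures the right plate is still in its slot and nothing else had moved.
- **Weak point:** One depth fit could not locate the lid separately (it merged with the brown look-alike), so I judged the lid's upright stance from the pictures only.

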